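Seat the well plate and press the guarded clamp lever

TASK

With the fingertips only, push the 24-well plate along its rails until it is fully home against the stop of the plate press. Then reach down through the window in the guard and press the lever all the way down, without touching the guard, and draw back clear. Do not lift the plate, and leave the caps, tubes and other things standing around where they are.

Things in the scene. Friction and masses are not known exactly. Their poses are not given: they have to be found in the camera images.
- press: Plate press, fixed. Grey base 240 x 220 mm, its top (bed) 20 mm above the bench. Origin at bench height, 5 mm nearer than the base's centre; +x = direction the plate is pushed in (away from the robot), +y left, z up. Guide rails at y = +-45.5..53.5 mm, x -95..48, 12 mm high above the bed, lead to a cross stop, near face at x = +48 mm. Lever hinge at x = +105 mm.
- plate: White 24-well plate lying between the rails, 128 (x) x 86 (y) x 20 mm high, about 90 g, loose, 2.5 mm side play. Origin: centre of underside, 20 mm above the bench; axes as the press. Starts 25 to 50 mm short of home, sticking out toward the robot; push its near end face (x = -64 mm). Home: far end on the stop, origin at x = -16 mm in the press frame, near end 58 mm in front of the guard.
- guard: Fixed guard over the rear of the press, same frame and origin as press. Aluminium top frame, x -22..122, y -65..65 mm, 5 mm thick, top face 85 mm above the bench, on posts, with clear side panels and a clear front panel (lower edge 48 mm above the bench, 8 mm over the plate). The way in is the window in its top. Must not be touched.
- window (a point): Centre of the rectangular window in the guard's top frame, at the level of the top face, at x = +30 mm in the press frame. The window is 84 mm along the press x and 78 mm along the press y.
- paddle (a point): Centre of the upper face of the lever's flat dark steel paddle (36 x 44 mm, 10 mm thick), seen below the window, at x = +30 to 34 mm, y = 0 in the press frame. Moves down on an arc of 75 mm radius about the hinge: 71 mm above the bench when fully raised, 52 mm when fully down. The lever reaches from the hinge toward the robot.
- lever (a joint): Lever angle, rad: 0 fully raised, 0.26 fully down at its hard stop. The hinge is stiff, without a spring: about 6 N at the paddle moves it and it stays where it is left. It starts at 0 to 0.06.
- spare_plate: A second, empty 6-well plate, 128 x 86 x 20 mm, loose on the bench to the right of the press. Not part of the job. Origin at the centre of its underside.
- cap_a: Red screw cap, 35 mm across, 14 mm high, loose on the press's base left of the guard. Not part of the job. Origin under its centre.
- cap_b: Red screw cap, 35 mm across, 14 mm high, loose on the bench in front of the press, right of the plate. Not part of the job. Origin under its centre.
- tube_a: A capped centrifuge tube standing upright on the bench at the press's left, 30 mm across (cap 35), 114 mm high. Not part of the job. Origin under its centre.
- tube_b: A capped centrifuge tube standing upright on the bench at the press's right, 30 mm across (cap 35), 114 mm high. Not part of the job. Origin under its centre.
- beaker: Small glass beaker, 64 mm across, 65 mm high, on the bench in front of the press, left of the plate. Not part of the job. Origin under its centre.
- dropper: Amber dropper bottle, 36 mm across, 75 mm high, left of the press. Not part of the job. Origin under its centre.
There are look-alikes about, which are no part of the job. Leave any blue, red or yellow look-alike of the plate alone.

How it is judged:
On the way, in this order (a step that is already met when the one before it is completed fails the run):
1. the plate is home against the stop, lying flat between the rails (x of plate in the frame of press above -0.02 m and z of plate in the frame of press below 0.024 m and angle between the x axis of plate and the x axis of press, either way round below 0.08 rad), for 0.2 s.
2. the lever is pressed all the way down (value of joint lever above 0.235 rad), for 0.2 s.
At the end, for the whole second after the job is handed in: The plate is at rest, flat on the bed, within 4 mm of the stop; the lever is at 0.235 rad or more (within about 2 mm of its lower stop at the paddle) (all of step 1 and value of joint lever above 0.235 rad and linear speed of plate below 0.01 m/s); the robot touches nothing.
It fails at once if the robot touches the guard (contact force between any of the fingers, the arm and guard above 0.3 N).
It fails at once if the plate is lifted off the bed or tipped (z of plate in the frame of press above 0.028 m or angle between plate's own z axis and vertical above 0.15 rad).
It fails at once if a bystander is moved by more than 20 mm, lifted or knocked over (distance of any of spare_plate, cap_a, cap_b, tube_a, tube_b, beaker, dropper from where it was at the start of the episode above 0.02 m or angle between any of spare_plate, cap_a, cap_b, tube_a, tube_b, beaker, dropper's own z axis and vertical above 0.3 rad).
It also fails if it takes over 42 s, if anything falls off the work surface, if the arm or the gripper's body presses on something with over 40 N, if the wrist force passes 120 N, or if a joint passes its speed limit or range.

ROBOT

A 6-joint arm with a two-finger parallel gripper is mounted at the origin on the work surface. World frame = base frame: x ahead of the robot, y to its left, z up, the work surface at z = 0. Lengths are in m, angles in rad, forces in N, time in s.
With the tool pointing down it reaches from about 0.375 to 0.9 m from the base axis. Payload 3.1 kg.
Tool frame: the origin (TCP) lies midway between the tips of the shut fingers; the grasp point (between the pads) lies 19 mm behind it; z points along the fingers, y is the line along which they close (so a half turn about z gives the same grasp; the last joint's range is limited). The gripper opens to 87 mm and grips with 3 to 60 N. Pads are 19 mm wide; open, the fingers measure 117 mm over their backs; the gripper's body (75 mm by 190 mm) begins 51 mm behind the grasp point.
Start: joints at [-1.403, 0.527, 1.433, -0, 1.181, -0.178], TCP at [0.212, -0.588, 0.202] pointing down, gripper open.
Joint ranges: [-3.08, 3.08], [-0.75, 2.2], [0.22, 2.44], [-1.43, 4.57], [0, 2.65], [-2.85, 2.85]. Speed limits (rad/s): [2.79, 2.79, 3.14, 3.14, 3.14, 3.14].

INTERFACE

Orientations are given as a unit quaternion [x, y, z, w].
In Python, from rig import get_obs, cams, job gives the robot as it stands.
- The arm moves only by the tool servo_tool, never from a script. Its argument "moves" is text: rows parted by semicolons, each of 5 numbers parted by spaces: the shift along the tool's x, y, z in m, then the turn about the tool's z in degrees, then the finger opening in m, from 0 to 0.087. In form: dx dy dz spin claw; .... A call has 1 to 10 rows; each row is the pose to reach, as a shift and turn from the pose commanded when the call began, along the tool's axes at that moment; what a row does not reach only later rows make up. A row lasts 1/12 s, in which the tool goes at most 41.7 mm and 7.16 degrees, less where a joint would pass 70% of its speed; a pose out of reach is approached as far as the arm can. A call with a gripper value outside its range is refused whole. The fingers move at their own pace and stop on an object; "grip_force" is the grip in N (left out, the last holds). Time passes only in rows, so rows that repeat a pose let the fingers close. It gives the time, the measured TCP pose, the force, the opening and the grip force at its end, in the units of the state.
- get_obs(): the state, without advancing time (a new reading comes with each control period).
- cams.camera(name): name is "side" or "top"; returns the picture (384x512x3 uint8, blue, green, red); there is no depth.
- cams.camera_model(name): a dict with "fx", "fy", "cx", "cy" (pixels), "R" (3x3) and "t" (3): a world point X has camera coordinates R X + t. Camera axes: x right, y down, z forward; pixel columns grow to the right and rows downward; lengths in m; the calibration is good to about 2 mm. A picture is of the moment at which its call begins. camera_model takes no time and is no camera call.
- job.hand_in(): hands the job in; it is judged then, once.
The state is a dict: "time": time; "q": joint angles; "joint_velocities": joint speeds; "joint_torque": joint torques, N m; "position": TCP position; "tool_rot": TCP orientation; "ft_force": force on the tool from outside, world axes, zero at the start; "moment": the same for the moment, N m; "grip_width": finger opening in m; "grip_force": force on a finger pad.
Only numpy, scipy, OpenCV 4.12 (cv2) and the standard library are available. Lean on these libraries where they do the work, as an engineer would, in place of code of your own. Each camera call takes 0.05 s, during which the arm holds its last target. There are 200 camera calls.

## Working session

There is one attempt and no reset: what is moved stays moved. The work goes in short steps, Python scripts to look and compute and a tool call to move; the robot and the scene stay as the last step left them, time stands still between calls to the robot, and variables do not carry over. Pictures are saved under pics/ and viewed, at most 10 in all, crops included, and the job is handed in when it is done.

Besides the shell and the picture viewer there is one more tool, called after "Request:" by a JSON object that holds its "op" and its "data". servo_tool: Moves the arm, as the interface text tells. Its arguments: {"type":"object","properties":{"moves":{"type":"string"},"grip_force":{"type":"number"}},"required":["moves"]}

```bash
mkdir -p pics; python3 - <<'E'
from rig import get_obs,cams
import cv2
for n in("top","side"):
    cv2.imwrite(f"pics/{n}0.png",cams.camera(n)); m=cams.camera_model(n); print(n,m)
o=get_obs();print(o["time"],o["position"],o["tool_rot"],o["ft_force"])
E
```

```text
top {'fx': 491.6409890399112, 'fy': 491.6409890399112, 'cx': 258.5418048303983, 'cy': 190.98278041186694, 'R': array([[ 0.0264051 , -0.9995895 , -0.01111736],
       [-0.98195919, -0.0238531 , -0.18758248],
       [ 0.1872403 ,  0.01586993, -0.98218594]]), 't': array([0.01036698, 0.57604242, 1.07422899])}
side {'fx': 376.3453504154117, 'fy': 376.3453504154117, 'cx': 255.57049174004013, 'cy': 188.01116627160238, 'R': array([[-0.79547131, -0.6059525 , -0.00685336],
       [-0.46326622,  0.615371  , -0.63773266],
       [ 0.39065305, -0.5041231 , -0.7702273 ]]), 't': array([0.45451093, 0.30291919, 0.78719981])}
0.1 [ 0.21234096 -0.5870689   0.20076833] [ 9.85001879e-01  1.72540853e-01 -4.48047723e-06 -9.75811523e-04] [ 0.06276335  0.5416058  -0.16566216]
```

View pics/top0.png

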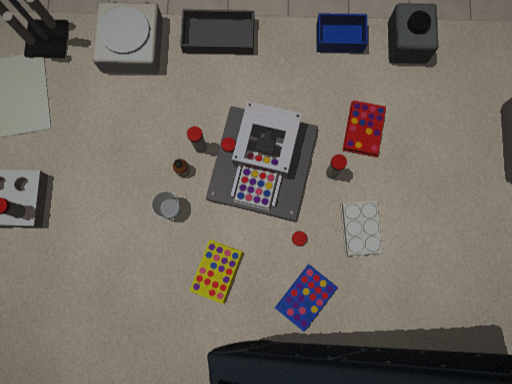

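View pics/side0.png

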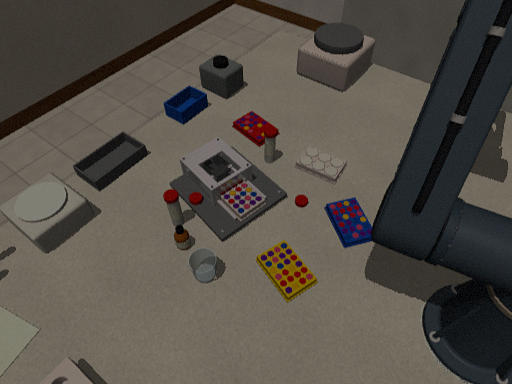

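The press is at about (263,163) in the top view, with the white plate between its rails at (257,187). The look-alikes are yellow (217,272), blue (306,297) and red (365,128); only the white plate on the press fits the description. I'll confirm that in one enlarged crop.

```bash
python3 - <<'E'
import cv2
i=cv2.imread("pics/top0.png")[90:240,190:350]
cv2.imwrite("pics/crop1.png",cv2.resize(i,None,fx=4,fy=4,interpolation=cv2.INTER_CUBIC))
i=cv2.imread("pics/side0.png")[125:245,150:310]
cv2.imwrite("pics/crop2.png",cv2.resize(i,None,fx=5,fy=5,interpolation=cv2.INTER_CUBIC))
E
```

```text
(no output)
```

View pics/crop1.png

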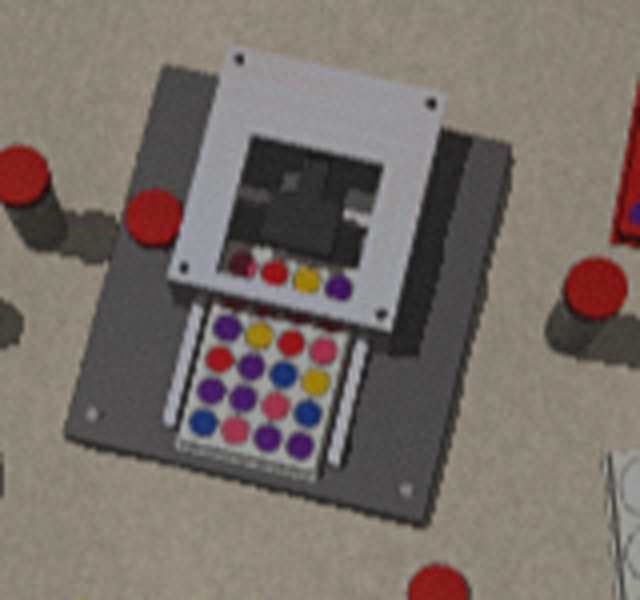

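View pics/crop2.png

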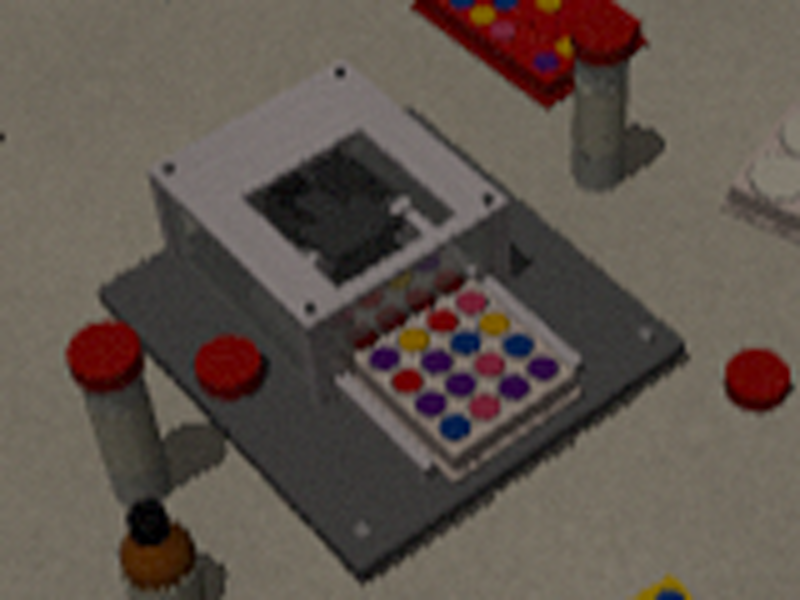

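The white plate sits between the rails (top crop: near edge about (178,440) to (318,476)). The paddle is visible through the window at (300,215), and the guard frame corners are clear in both views. Next I fit the press pose to the guard and base corners from both cameras.

```bash
cat >h.py <<'E'
import numpy as np
from rig import cams
M={n:cams.camera_model(n) for n in("top","side")}
def proj(n,X):
    m=M[n]; c=m["R"]@X+m["t"]; return np.array([m["fx"]*c[0]/c[2]+m["cx"],m["fy"]*c[1]/c[2]+m["cy"]])
def ray(n,p,z):
    m=M[n]; d=m["R"].T@np.array([(p[0]-m["cx"])/m["fx"],(p[1]-m["cy"])/m["fy"],1]); o=-m["R"].T@m["t"]; return o+d*(z-o[2])/d[2]
def crop(n,u):
    s,o=(4,(190,90)) if n=="top" else (5,(150,125)); return (np.array(u)+.5)/s-.5+o
E
python3 - <<'E'
from h import *
from scipy.optimize import least_squares
G=[(.122,.065,.085),(.122,-.065,.085),(-.022,-.065,.085),(-.022,.065,.085)]
B=[(.125,.11,.02),(.125,-.11,.02),(-.115,-.11,.02),(-.115,.11,.02)]
P={"top":list(zip(G,[(233,48),(445,97),(392,327),(172,277)]))+list(zip(B,[(165,66),(512,145),(428,517),(68,432)])),
"side":list(zip(G,[(150,175),(340,62),(508,200),(310,325)]))+list(zip([B[0],B[2],B[3]],[(102,293),(687,350),(362,570)]))}
def T(p,X):
    c,s=np.cos(p[2]),np.sin(p[2]); return np.array([p[0]+c*X[0]-s*X[1],p[1]+s*X[0]+c*X[1],X[2]])
def r(p,ns=("top","side")): return np.concatenate([proj(n,T(p,X))-crop(n,u) for n in ns for X,u in P[n]])
for ns in(("top",),("side",),("top","side")):
    f=least_squares(r,[.6,0,-.2],args=(ns,),loss="soft_l1"); print(ns,f.x.round(4),np.round(r(f.x,ns),1).tolist())
p=f.x;c,s=np.cos(p[2]),np.sin(p[2]);R=np.array([[c,s],[-s,c]])
def loc(n,u,z): return (R@(ray(n,crop(n,u),z)[:2]-p[:2])).round(4)
for n,us in(("top",[(178,437,.04),(320,470,.04),(314,480,.02),(180,448,.022),(440,592,.014)]),("side",[(455,465,.04),(580,374,.04),(757,370,.014)])):
    for u in us: print(n,u,loc(n,u[:2],u[2]))
# paddle near edge corners: top crop
for z in (.071,.067):print("paddle",[loc("top",u,z) for u in((262,237),(338,255),(275,185),(345,195))])
print("win",T(p,(.03,0,.085)),"pad",T(p,(.032,0,.07)),"push",T(p,(-.15,0,.035)))
E
```

```text
('top',) [ 0.6494  0.0181 -0.2109] [-0.6, -1.1, 1.3, -1.0, 0.5, 0.9, -0.6, 0.3, -0.2, -1.0, 0.9, -0.9, -0.0, 1.7, -0.9, 1.3]
('side',) [ 0.6484  0.0198 -0.2065] [-0.5, -0.7, 0.6, -0.2, 0.4, 0.5, -0.1, 0.9, -1.5, -0.5, 0.4, -1.8, 0.1, 0.7]
('top', 'side') [ 0.6491  0.0186 -0.209 ] [-0.9, -1.0, 1.0, -0.9, 0.3, 1.0, -0.8, 0.5, -0.5, -0.8, 0.6, -0.8, -0.1, 1.8, -1.0, 1.6, -0.4, -1.2, 0.8, -0.6, 0.5, 0.2, -0.0, 0.5, -1.3, -1.0, 0.5, -2.1, 0.0, 0.2]
top (178, 437, 0.04) [-0.1017  0.0425]
top (320, 470, 0.04) [-0.1015 -0.042 ]
top (314, 480, 0.02) [-0.105  -0.0394]
top (180, 448, 0.022) [-0.1051  0.0416]
top (440, 592, 0.014) [-0.1514 -0.126 ]
side (455, 465, 0.04) [-0.1074  0.0445]
side (580, 374, 0.04) [-0.1055 -0.04  ]
side (757, 370, 0.014) [-0.1503 -0.1264]
paddle [array([0.0179, 0.0207]), array([ 0.0175, -0.0242]), array([0.0498, 0.0207]), array([ 0.0533, -0.02  ])]
paddle [array([0.0189, 0.021 ]), array([ 0.0186, -0.0241]), array([0.051, 0.021]), array([ 0.0545, -0.0198])]
win [0.67840957 0.01239571 0.085     ] pad [0.68036604 0.0119807  0.07      ] push [0.50232748 0.04974673 0.035     ]
```

Request:
{"op": "servo_tool", "data": {"moves": "0.024 -0.025 0 3 0; 0.048 -0.05 0 6 0; 0.072 -0.076 0 9 0; 0.096 -0.101 0 12 0; 0.12 -0.126 0 15 0; 0.144 -0.151 0 19 0; 0.168 -0.177 0 22 0; 0.192 -0.202 0 25 0; 0.216 -0.227 0 28.5 0; 0.24 -0.253 0 31.8 0", "grip_force": 20}}

```text
time: 0.93
position: [0.3524, -0.2666, 0.2015]
tool_rot: [0.994, -0.106, -0.0, -0.0]
ft_force: [-0.0, 0.0, -0.6]
grip_width: 0.0284
grip_force: 0.0
```

Request:
{"op": "servo_tool", "data": {"moves": "0.007 -0.034 0 0 0; 0.014 -0.068 0 0 0; 0.021 -0.102 0 0 0; 0.028 -0.136 0 0 0; 0.036 -0.17 0 0 0; 0.043 -0.204 0 0 0; 0.05 -0.238 0 0 0; 0.057 -0.272 0 0 0; 0.064 -0.306 0 0 0; 0.071 -0.34 0 0 0"}}

```text
time: 1.77
position: [0.492, 0.0516, 0.2014]
tool_rot: [0.995, -0.104, -0.0, 0.0]
ft_force: [-0.1, -0.7, -0.7]
grip_width: 0.0006
grip_force: 0.0
```

Request:
{"op": "servo_tool", "data": {"moves": "0 0 0.02 0 0; 0 0 0.045 0 0; 0 0 0.07 0 0; 0 0 0.095 0 0; 0 0 0.12 0 0; 0 0 0.14 0 0; 0 0 0.155 0 0; 0 0 0.165 0 0; 0 0 0.17 0 0; 0 0 0.17 0 0"}}

```text
time: 2.6
position: [0.4913, 0.0498, 0.0308]
tool_rot: [0.995, -0.104, -0.001, -0.0]
ft_force: [0.0, -0.3, 0.9]
grip_width: 0.0004
grip_force: 0.0
```

```bash
python3 - <<'E'
from rig import get_obs,cams
import cv2,numpy as np
o=get_obs();print(o["time"],o["position"],o["tool_rot"],o["ft_force"],o["q"])
a=cams.camera("side")[125:275,150:350];b=cams.camera("top")[90:240,190:350]
cv2.imwrite("pics/a1.png",cv2.resize(a,None,fx=4,fy=4,interpolation=cv2.INTER_CUBIC))
E
```

```text
2.6 [0.49133107 0.04977936 0.03077366] [ 9.94582412e-01 -1.03946151e-01 -1.01122441e-03 -2.36241298e-05] [ 0.01162534 -0.28645134  0.86109787] [-1.25734804e-01  6.44363972e-01  1.89293201e+00  6.23804799e-06
  6.06319672e-01  1.65332501e+00]
```

View pics/a1.png

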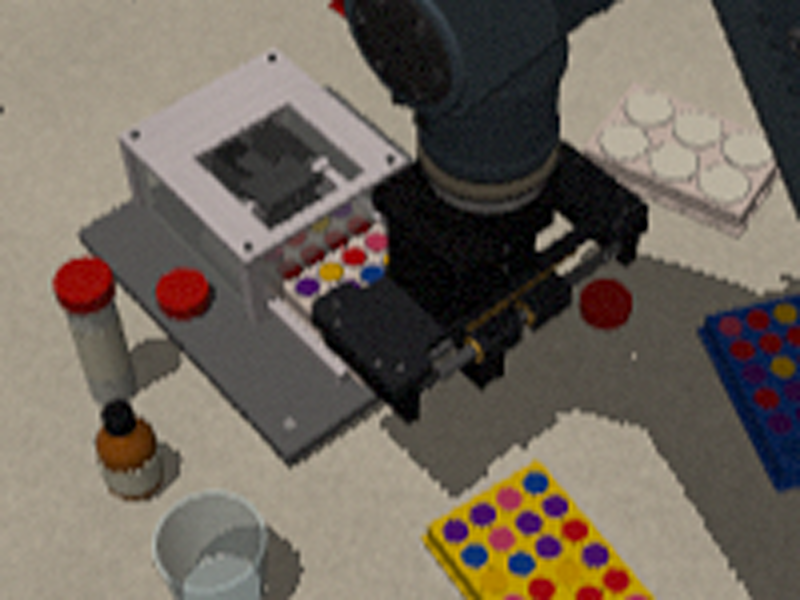

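The side view shows the closed fingers behind the plate's near end, clear of the base, with the beaker and cap_b free. I push on slowly.

Request:
{"op": "servo_tool", "data": {"moves": "0.012 -0.002 0 0 0; 0.024 -0.002 0 0 0; 0.034 -0.002 0 0 0; 0.04 -0.002 0 0 0; 0.044 -0.002 0 0 0; 0.048 -0.002 0 0 0; 0.052 -0.002 0 0 0; 0.056 -0.002 0 0 0; 0.06 -0.002 0 0 0; 0.06 -0.002 0 0 0"}}

```text
time: 3.53
position: [0.5521, 0.039, 0.0317]
tool_rot: [0.995, -0.104, 0.001, 0.0]
ft_force: [0.4, 0.6, -0.6]
grip_width: 0.0004
grip_force: 0.0
```

Request:
{"op": "servo_tool", "data": {"moves": "0.002 0 0 0 0; 0.004 0 0 0 0; 0.006 0 0 0 0; 0.007 0 0 0 0; 0.008 0 0 0 0; 0.008 0 0 0 0"}}

```text
time: 4.03
position: [0.5591, 0.0376, 0.0317]
tool_rot: [0.995, -0.104, 0.0, 0.0]
ft_force: [0.2, 0.1, 0.0]
grip_width: 0.0006
grip_force: 0.0
```

Request:
{"op": "servo_tool", "data": {"moves": "0.001 0 0 0 0; 0.002 0 0 0 0; 0.003 0 0 0 0; 0.003 0 0 0 0"}}

```text
time: 4.37
position: [0.5621, 0.0369, 0.0317]
tool_rot: [0.995, -0.104, 0.0, 0.0]
ft_force: [0.3, -0.3, -0.8]
grip_width: 0.0005
grip_force: 0.0
```

```bash
python3 - <<'E'
from rig import get_obs,cams
import cv2,numpy as np
o=get_obs();print(o["time"],o["position"],o["ft_force"])
a=cams.camera("side")[150:230,180:300];b=cams.camera("top")[90:240,190:350]
a=cv2.resize(a,None,fx=5,fy=5,interpolation=cv2.INTER_CUBIC);b=cv2.resize(b,(427,400),interpolation=cv2.INTER_CUBIC)
b=b[:,:200] if 0 else b
cv2.imwrite("pics/a2.png",cv2.resize(np.hstack([a,b[:400]]),None,fx=.77,fy=.77))
E
```

```text
4.3667 [0.56212114 0.0369374  0.03168601] [ 0.33828333 -0.31225805 -0.79626639]
```

View pics/a2.png

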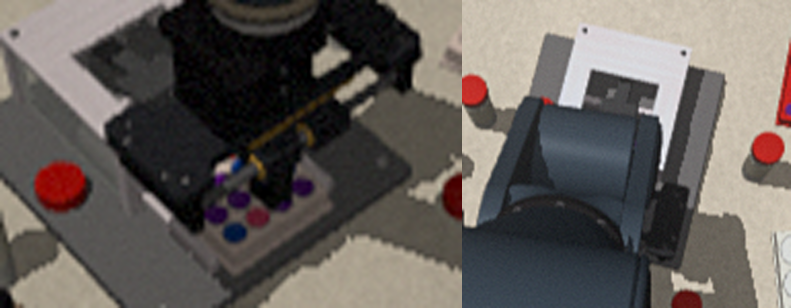

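```bash
python3 - <<'E'
from h import *
from rig import get_obs
p=np.array(get_obs()["position"]);print(p)
for z in (0,.03,.06): print(proj("side",p+[0,0,z]), ((proj("side",p+[0,0,z])-[180,150]+.5)*5*.77))
P=(0.6491,.0186,-.209);c,s=np.cos(P[2]),np.sin(P[2])
for x in(-.104,-.08):
  for y in(.043,-.043):
    for z in(.02,.04):
      q=proj("side",np.array([P[0]+c*x-s*y,P[1]+s*x+c*y,z]));print(x,y,z,((q-[180,150]+.5)*3.85).round())
E
```

```text
[0.56185506 0.03700088 0.03166589]
[249.68640361 205.66588849] [270.2176539  216.23867067]
[249.4595772  198.44420324] [269.34437223 188.43518246]
[249.22132493 190.85874198] [268.42710099 159.23115662]
-0.104 0.043 0.02 [235. 275.]
-0.104 0.043 0.04 [234. 258.]
-0.104 -0.043 0.02 [333. 207.]
-0.104 -0.043 0.04 [333. 188.]
-0.08 0.043 0.02 [212. 253.]
-0.08 0.043 0.04 [210. 235.]
-0.08 -0.043 0.02 [310. 186.]
-0.08 -0.043 0.04 [310. 167.]
```

The numbers don't match a push: the front well row sits at the same pixels as before, and the wrist shows no force. I check the fingertip closely.

```bash
python3 - <<'E'
from rig import cams
import cv2,numpy as np
a=cams.camera("side")[175:230,215:275];cv2.imwrite("pics/raw_s3.png",cams.camera("side"))
o=cv2.imread("pics/side0.png")[175:230,215:275]
f=lambda i:cv2.convertScaleAbs(cv2.resize(i,None,fx=6.6,fy=6.6,interpolation=cv2.INTER_CUBIC),alpha=1.6)
cv2.imwrite("pics/a3.png",np.hstack([f(o),f(a)]))
E
```

```text
(no output)
```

View pics/a3.png

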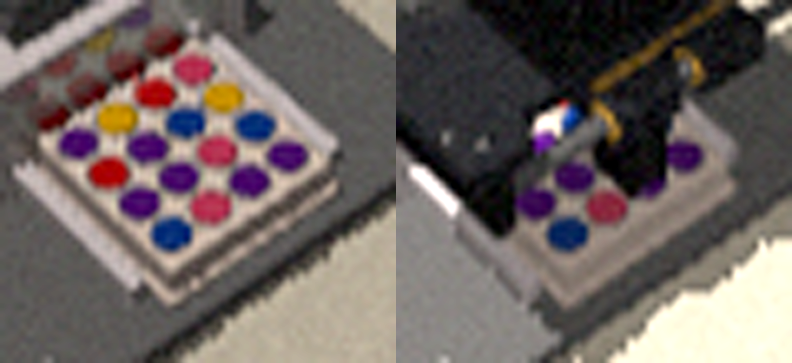

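The right half shows that the plate has not moved and that the tip is over its top, so the real tip sits higher than the TCP reading says. I lift, go back, and find the true height by touching the bench.

Request:
{"op": "servo_tool", "data": {"moves": "0 0 -0.01 0 0; 0 0 -0.025 0 0; 0 0 -0.03 0 0; -0.02 0 -0.03 0 0; -0.045 0 -0.03 0 0; -0.07 0 -0.03 0 0; -0.075 0 -0.03 0 0; -0.075 0 -0.01 0 0; -0.075 0 0.01 0 0; -0.075 0 0.01 0 0"}}

```text
time: 5.4
position: [0.4875, 0.0525, 0.0198]
tool_rot: [0.995, -0.104, -0.002, -0.0]
ft_force: [-0.5, 0.1, -0.9]
grip_width: 0.0006
grip_force: 0.0
```

Request:
{"op": "servo_tool", "data": {"moves": "0 0 0.003 0 0; 0 0 0.006 0 0; 0 0 0.009 0 0; 0 0 0.012 0 0; 0 0 0.012 0 0; 0 0 0.012 0 0"}}

```text
time: 5.9
position: [0.4886, 0.0525, 0.0098]
tool_rot: [0.995, -0.104, 0.0, -0.0]
ft_force: [0.1, 0.7, 0.2]
grip_width: 0.0004
grip_force: 0.0
```

```bash
python3 - <<'E'
from rig import get_obs,cams
from h import *
import cv2
o=get_obs();p=np.array(o["position"]);print(o["time"],p,o["ft_force"],o["grip_width"])
i=cams.camera("side");u=proj("side",p);print(u);cv2.imwrite("pics/raw_s4.png",i)
x,y=int(u[0]),int(u[1])
k=cv2.resize(i[y-40:y+25,x-40:x+40],None,fx=8,fy=8,interpolation=cv2.INTER_CUBIC);k=cv2.convertScaleAbs(k,alpha=1.8)
cv2.circle(k,(int((u[0]-x+40.5)*8),int((u[1]-y+40.5)*8)),3,(0,255,0),-1)
cv2.imwrite("pics/a4.png",k)
E
```

```text
5.9 [0.48858811 0.0524907  0.00980478] [0.06895906 0.67257257 0.2117213 ] 0.0003648077277450247
[269.1161626  228.92091095]
```

View pics/a4.png

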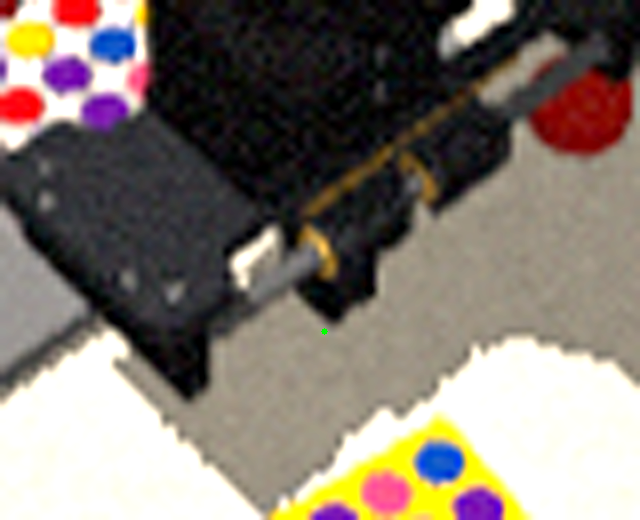

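The tip's lowest corner (335,322) is above the predicted TCP (325,331), where it should be well below it. So the tip is too high, and I feel further down in small steps.

Request:
{"op": "servo_tool", "data": {"moves": "0 0 0.0015 0 0; 0 0 0.003 0 0; 0 0 0.0045 0 0; 0 0 0.006 0 0; 0 0 0.006 0 0"}}

```text
time: 6.37
position: [0.4882, 0.0525, 0.0033]
tool_rot: [0.995, -0.104, -0.0, -0.0]
ft_force: [0.2, -0.4, 0.6]
grip_width: 0.0003
grip_force: 0.0
```

Request:
{"op": "servo_tool", "data": {"moves": "0 0 0.001 0 0; 0 0 0.002 0 0; 0 0 0.003 0 0; 0 0 0.003 0 0"}}

```text
time: 6.7
position: [0.4883, 0.0525, 0.0004]
tool_rot: [0.995, -0.104, -0.0, 0.0]
ft_force: [0.1, -0.8, -0.3]
grip_width: 0.0007
grip_force: 0.0
```

Request:
{"op": "servo_tool", "data": {"moves": "0 0 0.001 0 0; 0 0 0.002 0 0; 0 0 0.003 0 0; 0 0 0.003 0 0"}}

```text
time: 7.03
position: [0.4883, 0.0525, -0.0025]
tool_rot: [0.995, -0.104, -0.0, 0.0]
ft_force: [-1.1, 1.3, 0.7]
grip_width: 0.0004
grip_force: 0.0
```

Already 2.5 mm below zero by the reading and still no contact, which confirms a height bias. I go on.

Request:
{"op": "servo_tool", "data": {"moves": "0 0 0.001 0 0; 0 0 0.002 0 0; 0 0 0.003 0 0; 0 0 0.003 0 0"}}

```text
time: 7.37
position: [0.4883, 0.0525, -0.0055]
tool_rot: [0.995, -0.104, -0.0, -0.0]
ft_force: [-0.2, -0.4, 0.4]
grip_width: 0.0001
grip_force: 0.0
```

Request:
{"op": "servo_tool", "data": {"moves": "0 0 0.001 0 0; 0 0 0.002 0 0; 0 0 0.002 0 0"}}

```text
time: 7.62
position: [0.4883, 0.0525, -0.0075]
tool_rot: [0.995, -0.104, -0.0, -0.0]
ft_force: [0.6, 0.6, 0.3]
grip_width: 0.0003
grip_force: 0.0
```

Request:
{"op": "servo_tool", "data": {"moves": "0 0 0.001 0 0; 0 0 0.002 0 0; 0 0 0.002 0 0"}}

```text
time: 7.87
position: [0.4883, 0.0525, -0.0095]
tool_rot: [0.995, -0.104, -0.0, -0.0]
ft_force: [0.0, 0.1, -0.3]
grip_width: 0.0003
grip_force: 0.0
```

Request:
{"op": "servo_tool", "data": {"moves": "0 0 0.001 0 0; 0 0 0.002 0 0; 0 0 0.002 0 0"}}

```text
time: 8.12
position: [0.4883, 0.0525, -0.0115]
tool_rot: [0.995, -0.104, -0.0, -0.0]
ft_force: [-0.4, 0.2, -0.3]
grip_width: 0.0005
grip_force: 0.0
```

Request:
{"op": "servo_tool", "data": {"moves": "0 0 0.001 0 0; 0 0 0.002 0 0; 0 0 0.002 0 0"}}

```text
time: 8.37
position: [0.4883, 0.0525, -0.0135]
tool_rot: [0.995, -0.104, -0.0, -0.0]
ft_force: [-1.0, -0.2, 0.7]
grip_width: 0.0007
grip_force: 0.0
```

Request:
{"op": "servo_tool", "data": {"moves": "0 0 0.001 0 0; 0 0 0.002 0 0; 0 0 0.002 0 0"}}

```text
time: 8.62
position: [0.4883, 0.0525, -0.0155]
tool_rot: [0.995, -0.104, -0.0, -0.0]
ft_force: [-0.5, 0.2, -0.2]
grip_width: 0.0003
grip_force: 0.0
```

```bash
python3 - <<'E'
from h import *
from rig import get_obs,cams
import cv2
p=np.array(get_obs()["position"]);i=cams.camera("side");cv2.imwrite("pics/raw_s5.png",i)
for f,P in(("raw_s4",np.array([.4886,.0525,.0098])),("raw_s5",p)):
    g=cv2.imread(f"pics/{f}.png",0);u=proj("side",P);print(f,u)
    for r in range(222,242): print(r,*g[r,260:284])
E
```

```text
raw_s4 [269.1101074  228.92205414]
222 73 62 70 67 66 60 42 24 10 44 47 15 11 9 5 1 88 84 81 82 84 86 83 83
223 63 68 67 66 55 42 14 7 0 0 9 10 9 5 4 5 86 83 82 81 84 80 81 83
224 69 67 58 49 50 66 20 12 9 4 0 10 12 3 6 0 85 84 84 84 82 80 82 83
225 56 55 52 63 71 89 67 16 2 0 7 2 9 15 26 62 82 80 84 82 82 83 82 81
226 31 47 71 85 84 82 82 65 16 0 0 5 27 63 66 88 86 79 81 82 83 83 81 84
227 45 70 81 86 82 83 84 88 70 30 1 12 67 85 82 85 81 85 81 86 82 81 78 83
228 75 84 78 80 83 84 84 83 86 71 44 56 82 85 84 80 80 80 82 83 81 80 80 80
229 84 85 82 86 83 80 79 81 83 87 79 85 81 83 82 86 82 81 83 84 83 80 80 79
230 83 80 82 82 84 83 88 84 83 81 82 83 84 80 81 85 78 83 86 87 85 82 84 77
231 82 81 85 86 87 88 83 86 81 83 81 79 78 83 86 84 83 79 83 84 83 82 81 79
232 85 82 83 84 86 84 80 80 81 87 85 83 79 83 85 85 79 80 82 82 83 78 80 81
233 82 80 84 85 84 87 82 83 82 84 86 86 81 84 83 87 79 82 83 84 82 84 81 84
234 81 84 78 84 84 82 85 82 85 83 83 79 83 79 82 80 82 81 81 81 82 82 80 81
235 85 83 83 86 79 79 83 84 82 77 78 80 84 78 79 82 81 82 85 85 83 79 81 78
236 83 82 86 86 82 78 84 87
[... 1298 characters left out ...]
 44 70 86 88 83 86 85 86 73 29 9 48 76 88 90 85 80 85 85 84 84 84 82 87
234 71 81 83 83 84 87 83 86 85 70 43 74 88 84 87 83 83 83 83 84 82 83 85 82
235 87 84 84 84 82 80 85 90 87 84 72 84 84 84 80 86 82 87 86 82 87 85 80 83
236 87 86 87 89 83 86 84 84 85 82 82 87 91 87 81 81 84 87 90 86 85 81 81 80
237 83 86 87 86 86 84 87 87 87 86 84 86 86 82 81 82 86 83 86 84 85 81 76 133
238 88 86 85 83 83 84 88 84 85 89 84 88 88 86 87 86 87 86 84 82 82 79 133 167
239 84 83 86 84 85 87 84 86 84 81 84 89 86 88 82 85 83 84 83 79 133 133 169 162
240 82 85 81 85 86 87 87 84 83 82 87 91 87 87 84 78 78 82 77 131 169 169 165 150
241 85 84 85 86 86 83 86 87 86 87 87 83 86 79 132 130 81 131 132 168 163 166 155 148
```

The image gives about 18 mm of bias, so the bench should be met near a reading of −0.018. I feel for it in 1 mm steps.

Request:
{"op": "servo_tool", "data": {"moves": "0 0 0.0005 0 0; 0 0 0.001 0 0; 0 0 0.0015 0 0; 0 0 0.0015 0 0"}}

```text
time: 9.0
position: [0.4884, 0.0525, -0.0169]
tool_rot: [0.995, -0.104, -0.0, -0.0]
ft_force: [0.1, -0.4, 0.3]
grip_width: 0.0003
grip_force: 0.0
```

Request:
{"op": "servo_tool", "data": {"moves": "0 0 0.0005 0 0; 0 0 0.001 0 0; 0 0 0.0015 0 0; 0 0 0.0015 0 0"}}

```text
time: 9.33
position: [0.4883, 0.0525, -0.0184]
tool_rot: [0.995, -0.104, -0.0, 0.0]
ft_force: [0.9, 0.4, -0.1]
grip_width: 0.0006
grip_force: 0.0
```

Request:
{"op": "servo_tool", "data": {"moves": "0 0 0.0005 0 0; 0 0 0.001 0 0; 0 0 0.0015 0 0; 0 0 0.0015 0 0"}}

```text
time: 9.67
position: [0.4884, 0.0525, -0.02]
tool_rot: [0.995, -0.104, -0.0, -0.0]
ft_force: [-0.1, 0.5, -0.0]
grip_width: 0.0009
grip_force: 0.0
```

Request:
{"op": "servo_tool", "data": {"moves": "0 0 0.001 0 0; 0 0 0.002 0 0; 0 0 0.003 0 0; 0 0 0.003 0 0"}}

```text
time: 10.0
position: [0.4885, 0.0525, -0.0206]
tool_rot: [0.995, -0.104, 0.001, 0.0]
ft_force: [-4.0, 0.7, 22.4]
grip_width: 0.0003
grip_force: 10.8
```

```bash
python3 - <<'E'
from h import *
from rig import get_obs,cams
import cv2
o=get_obs();p=np.array(o["position"]);print(p,o["ft_force"],o["joint_torque"],o["q"])
i=cams.camera("side");g=cv2.cvtColor(i,cv2.COLOR_BGR2GRAY);print(proj("side",p))
for r in range(228,242): print(r,*g[r,260:284])
E
```

```text
[ 0.48852025  0.05249723 -0.02058862] [-3.97904266  0.69107454 22.42320251] [-1.26671651e-01 -3.04957438e+01 -4.91446495e+00  7.03332201e-02
 -9.83496532e-01 -1.67428680e-03] [-1.20776848e-01  7.46057040e-01  1.91694685e+00 -1.77382721e-04
  4.77288466e-01  1.65818720e+00]
[268.88929553 235.48623865]
228 87 86 75 78 62 71 72 59 47 70 61 21 5 12 12 19 86 84 84 83 86 83 79 82
229 88 75 60 65 72 66 59 40 27 70 46 16 5 19 1 21 84 89 85 84 84 79 79 85
230 78 63 65 69 67 53 37 9 12 37 18 11 17 5 1 31 86 87 91 88 85 81 82 81
231 71 72 69 60 56 67 19 5 4 5 14 7 15 18 2 55 85 86 85 86 86 84 81 85
232 68 70 58 56 72 91 67 18 0 1 7 2 5 31 46 76 84 81 86 85 84 86 83 84
233 52 50 46 69 83 89 89 69 13 4 3 1 45 69 77 89 84 82 85 82 87 85 84 83
234 44 63 65 85 86 85 84 91 69 30 2 44 77 86 89 85 84 85 83 84 83 85 82 84
235 73 89 84 88 83 82 85 86 88 71 40 74 88 82 85 82 84 86 84 84 82 82 84 83
236 87 86 82 89 85 83 86 85 86 85 75 88 90 83 81 82 85 86 85 88 85 84 81 81
237 86 89 85 87 83 86 86 89 87 88 91 89 88 83 81 84 84 87 87 91 82 84 79 131
238 86 86 86 85 86 84 86 85 85 85 84 89 86 86 85 84 88 84 83 82 79 76 130 169
239 84 86 84 85 86 87 86 82 85 84 85 87 85 84 82 87 83 83 85 81 132 134 170 161
240 84 87 88 83 86 87 84 85 87 85 85 88 85 88 84 79 82 84 82 131 169 174 168 155
241 86 87 84 84 88 87 85 87 86 84 87 88 83 81 134 127 80 134 133 169 167 163 157 150
```

Contact at a reading of −0.0205, so the true tip height is the reading plus 20.5 mm. Next: the lateral offset, tube clearance, and the targets.

```bash
python3 - <<'E'
from h import *
P=(0.6491,.0186,-.209);c,s=np.cos(P[2]),np.sin(P[2]);R=np.array([[c,s],[-s,c]])
L=lambda w:(R@(np.array(w)[:2]-P[:2])).round(4)
print("tcp",L([.4885,.0525]),"tip corners",[L(ray("side",u,0)) for u in((265.8,231.3),(270.4,235),(275.3,231.5))])
print("tubes",L(ray("top",crop("top",(20,175)),.114)),L(ray("top",crop("top",(597,290)),.114)))
E
```

```text
tcp [-0.1641 -0.0002] tip corners [array([-0.1592,  0.0065]), array([-0.175 ,  0.0051]), array([-0.1754, -0.0112])]
tubes [0.0099 0.1566] [ 0.0193 -0.1687]
```

Request:
{"op": "servo_tool", "data": {"moves": "0 0 -0.01 0 0; 0 0 -0.02 0 0; 0 0 -0.033 0 0; 0 0 -0.033 0 0"}}

```text
time: 10.38
position: [0.4898, 0.0524, 0.012]
tool_rot: [0.995, -0.104, 0.002, 0.0]
ft_force: [0.8, -0.8, 0.6]
grip_width: 0.0007
grip_force: 0.0
```

Request:
{"op": "servo_tool", "data": {"moves": "0.01 0 0.0025 0 0; 0.02 0 0.0025 0 0; 0.03 0 0.0025 0 0; 0.038 0 0.0025 0 0; 0.044 0 0.0025 0 0; 0.05 0 0.0025 0 0; 0.055 0 0.0025 0 0; 0.06 0 0.0025 0 0; 0.064 0 0.0025 0 0; 0.066 0 0.0025 0 0"}}

```text
time: 11.22
position: [0.5536, 0.0387, 0.0076]
tool_rot: [0.995, -0.104, 0.0, 0.0]
ft_force: [-0.1, 0.7, 0.4]
grip_width: 0.0007
grip_force: 0.1
```

Request:
{"op": "servo_tool", "data": {"moves": "0.002 0 0 0 0; 0.003 0 0 0 0; 0.004 0 0 0 0; 0.004 0 0 0 0"}}

```text
time: 11.55
position: [0.557, 0.038, 0.0077]
tool_rot: [0.995, -0.104, 0.0, -0.0]
ft_force: [0.3, 0.2, -0.7]
grip_width: 0.001
grip_force: 0.0
```

Request:
{"op": "servo_tool", "data": {"moves": "0.001 0 0 0 0; 0.002 0 0 0 0; 0.002 0 0 0 0"}}

```text
time: 11.8
position: [0.5591, 0.0376, 0.0077]
tool_rot: [0.995, -0.104, 0.0, 0.0]
ft_force: [-0.8, 0.4, -0.4]
grip_width: 0.0007
grip_force: 0.1
```

Request:
{"op": "servo_tool", "data": {"moves": "0.001 0 0 0 0; 0.002 0 0 0 0; 0.002 0 0 0 0"}}

```text
time: 12.05
position: [0.5604, 0.0374, 0.0076]
tool_rot: [0.995, -0.104, -0.001, -0.0]
ft_force: [-1.1, 1.3, 2.0]
grip_width: 0.0004
grip_force: 0.7
```

Request:
{"op": "servo_tool", "data": {"moves": "0.001 0 0 0 0; 0.002 0 0 0 0; 0.002 0 0 0 0"}}

```text
time: 12.3
position: [0.5603, 0.0373, 0.0075]
tool_rot: [0.995, -0.104, -0.003, -0.0]
ft_force: [-5.3, 1.4, 4.3]
grip_width: 0.0003
grip_force: 2.5
```

```bash
python3 - <<'E'
from rig import get_obs,cams
import cv2,numpy as np
i=cams.camera("side");cv2.imwrite("pics/raw_s6.png",i)
a=i[165:230,205:280];o=cv2.imread("pics/side0.png")[165:230,205:280]
f=lambda i:cv2.convertScaleAbs(cv2.resize(i,None,fx=5.3,fy=5.3,interpolation=cv2.INTER_CUBIC),alpha=1.8)
cv2.imwrite("pics/a5.png",np.hstack([f(o),f(a)]))
o=get_obs();print(o["time"],o["position"],o["ft_force"])
E
```

```text
12.35 [0.56034171 0.03732296 0.0074754 ] [-5.09890507  1.62640058  3.79955951]
```

View pics/a5.png

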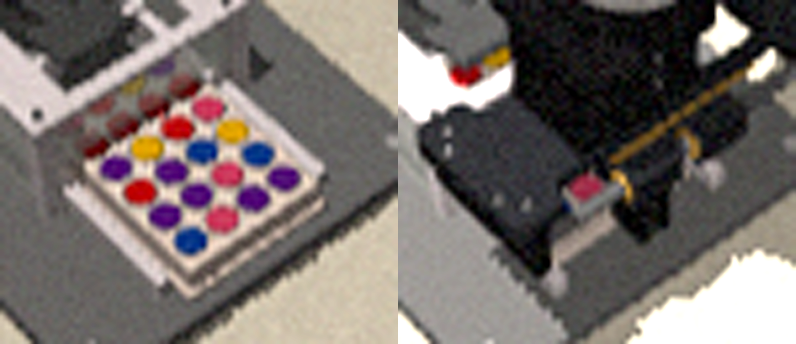

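The plate has moved in, with its near edge now about level with the rail ends, and the force is rising with the tip stalled at press x ≈ −0.0907. That is where home should be. One small extra push to confirm.

Request:
{"op": "servo_tool", "data": {"moves": "0.001 0 0 0 0; 0.002 0 0 0 0; 0.002 0 0 0 0; 0.002 0 0 0 0"}}

```text
time: 12.68
position: [0.5603, 0.0373, 0.0073]
tool_rot: [0.995, -0.104, -0.005, -0.0]
ft_force: [-7.8, 2.2, 5.4]
grip_width: 0.0006
grip_force: 3.8
```

```bash
python3 - <<'E'
from h import *
P=(0.6491,.0186,-.209);c,s=np.cos(P[2]),np.sin(P[2])
for z in(.06,.07,.08,.09,.1,.11):
    print(z,[proj("side",np.array([P[0]+c*x-s*y,P[1]+s*x+c*y,z])).round(1).tolist() for x,y in((-.2,.095),(-.126,.095))])
E
```

```text
0.06 [[248.9, 249.9], [228.6, 229.1]]
0.07 [[248.8, 247.6], [228.4, 226.7]]
0.08 [[248.7, 245.3], [228.1, 224.3]]
0.09 [[248.6, 242.9], [227.8, 221.9]]
0.1 [[248.5, 240.5], [227.6, 219.4]]
0.11 [[248.4, 238.1], [227.3, 216.8]]
```

Request:
{"op": "servo_tool", "data": {"moves": "-0.01 0 0 0 0; -0.025 0 0 0 0; -0.04 0 0 0 0; -0.04 0 -0.03 0 0; -0.04 0 -0.06 0 0; -0.04 0 -0.09 0 0; -0.04 0 -0.12 0 0; -0.04 0 -0.13 0 0; -0.04 0 -0.13 0 0"}}

```text
time: 13.43
position: [0.5287, 0.0443, 0.1406]
tool_rot: [0.995, -0.104, 0.005, 0.0]
ft_force: [0.1, -0.1, 0.5]
grip_width: 0.0005
grip_force: 0.0
```

Body bottom comes out about 70 mm above the tip, so there is room over the guard and tubes. I move over the window and then down.

Request:
{"op": "servo_tool", "data": {"moves": "0.015 0 0 0 0; 0.04 0 0 0 0; 0.065 0 0 0 0; 0.09 0 0 0 0; 0.115 0 0 0 0; 0.135 0 0 0 0; 0.15 0 0 0 0; 0.155 0 0 0 0; 0.155 0 0 0 0"}}

```text
time: 14.18
position: [0.6774, 0.0122, 0.1353]
tool_rot: [0.995, -0.104, -0.001, 0.0]
ft_force: [0.2, 0.5, 0.2]
grip_width: 0.0
grip_force: 0.0
```

```bash
python3 - <<'E'
from h import *
from rig import get_obs,cams
import cv2
p=np.array(get_obs()["position"])
P=(0.6491,.0186,-.209);c,s=np.cos(P[2]),np.sin(P[2]);d=p-[P[0],P[1],0];print(p,"press",c*d[0]+s*d[1],-s*d[0]+c*d[1])
i=cams.camera("side");cv2.imwrite("pics/raw_s7.png",i)
k=i[135:225,160:280];k=cv2.convertScaleAbs(cv2.resize(k,None,fx=6.5,fy=6.5,interpolation=cv2.INTER_CUBIC),alpha=1.8)
t=p+[0,0,.0205];u=(proj("side",t)-[160,135]+.5)*6.5;cv2.circle(k,tuple(int(v) for v in u),3,(0,255,0),-1)
for z in(.02,.04):
  for x in(-.08,):
    a=[tuple(int(v) for v in (proj("side",np.array([P[0]+c*x-s*y,P[1]+s*x+c*y,z]))-[160,135]+.5)*6.5) for y in(.043,-.043)];cv2.line(k,*a,(0,255,0),1)
cv2.imwrite("pics/a6.png",k)
E
```

```text
[0.67741394 0.01221662 0.13530979] press 0.02902223106915215 -0.00036984315755438785
```

View pics/a6.png

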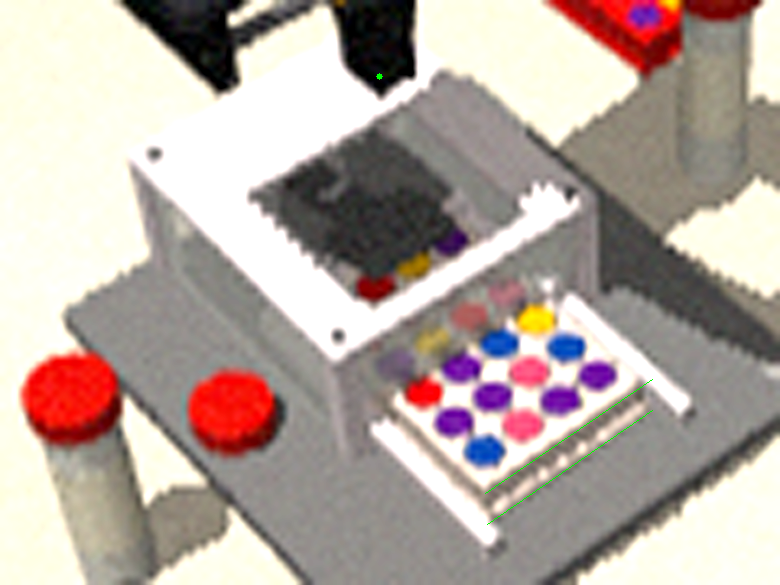

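The near face of the plate lies on the predicted home line, and the tip (378,85) agrees with the corrected height. The way down into the window is clear.

Request:
{"op": "servo_tool", "data": {"moves": "0.003 0 0.01 0 0; 0.004 0 0.025 0 0; 0.004 0 0.04 0 0; 0.004 0 0.055 0 0; 0.004 0 0.066 0 0; 0.004 0 0.073 0 0; 0.004 0 0.077 0 0; 0.004 0 0.08 0 0; 0.004 0 0.08 0 0"}}

```text
time: 14.98
position: [0.6811, 0.0118, 0.0574]
tool_rot: [0.995, -0.104, -0.0, -0.0]
ft_force: [-0.2, 0.5, 0.7]
grip_width: 0.0004
grip_force: 0.0
```

Request:
{"op": "servo_tool", "data": {"moves": "0 0 0.003 0 0; 0 0 0.006 0 0; 0 0 0.008 0 0; 0 0 0.01 0 0; 0 0 0.012 0 0; 0 0 0.012 0 0"}}

```text
time: 15.48
position: [0.6805, 0.012, 0.0462]
tool_rot: [0.995, -0.104, -0.001, -0.0]
ft_force: [-2.1, -0.8, 3.6]
grip_width: 0.0004
grip_force: 1.7
```

Request:
{"op": "servo_tool", "data": {"moves": "0 0 0.002 0 0; 0 0 0.004 0 0; 0 0 0.006 0 0; 0 0 0.008 0 0; 0 0 0.01 0 0; 0 0 0.01 0 0"}}

```text
time: 15.98
position: [0.68, 0.0121, 0.0357]
tool_rot: [0.995, -0.104, -0.001, -0.0]
ft_force: [-2.3, -0.4, 3.0]
grip_width: 0.0004
grip_force: 1.5
```

Request:
{"op": "servo_tool", "data": {"moves": "0 0 0.001 0 0; 0 0 0.002 0 0; 0 0 0.003 0 0; 0 0 0.004 0 0; 0 0 0.004 0 0"}}

```text
time: 16.4
position: [0.6805, 0.012, 0.0317]
tool_rot: [0.995, -0.104, -0.001, -0.0]
ft_force: [-2.2, -0.3, 3.2]
grip_width: 0.0004
grip_force: 1.7
```

Request:
{"op": "servo_tool", "data": {"moves": "0 0 0.001 0 0; 0 0 0.002 0 0; 0 0 0.003 0 0; 0 0 0.003 0 0"}}

```text
time: 16.73
position: [0.6807, 0.012, 0.0313]
tool_rot: [0.995, -0.104, -0.0, 0.0]
ft_force: [-7.7, 1.5, 15.5]
grip_width: 0.0006
grip_force: 8.0
```

Request:
{"op": "servo_tool", "data": {"moves": "0 0 0.001 0 0; 0 0 0.002 0 0; 0 0 0.002 0 0; 0 0 0.002 0 0"}}

```text
time: 17.07
position: [0.6807, 0.012, 0.0311]
tool_rot: [0.995, -0.104, -0.0, 0.0]
ft_force: [-9.1, 2.0, 24.5]
grip_width: 0.0008
grip_force: 12.0
```

The hard stop is reached: true height is about 52 mm and the force rises to 25 N with no further travel. I draw back straight up, then away.

Request:
{"op": "servo_tool", "data": {"moves": "0 0 -0.005 0 0; 0 0 -0.02 0 0; 0 0 -0.045 0 0; 0 0 -0.075 0 0; 0 0 -0.105 0 0; 0 0 -0.13 0 0; 0 0 -0.15 0 0; -0.02 0 -0.155 0 0; -0.04 0 -0.155 0 0; -0.04 0 -0.155 0 0"}}

```text
time: 17.9
position: [0.6392, 0.0209, 0.182]
tool_rot: [0.995, -0.104, -0.001, -0.0]
ft_force: [-0.9, -0.5, 0.2]
grip_width: 0.0005
grip_force: 0.0
```

Request:
{"op": "servo_tool", "data": {"moves": "-0.03 0 0 0 0; -0.06 0 0 0 0; -0.09 0 0 0 0; -0.12 0 0 0 0; -0.15 0 0 0 0; -0.165 0 0 0 0; -0.17 0 0 0 0; -0.17 0 0 0 0; -0.17 0 0 0 0; -0.17 0 0 0 0"}}

```text
time: 18.73
position: [0.4782, 0.0546, 0.1818]
tool_rot: [0.995, -0.104, 0.001, 0.0]
ft_force: [0.1, -0.5, 0.7]
grip_width: 0.0007
grip_force: 0.0
```

```bash
python3 - <<'E'
from h import *
from rig import get_obs,cams
import cv2
o=get_obs();print(o["time"],o["position"],o["ft_force"])
i=cams.camera("side");a=cv2.imread("pics/raw_s7.png")
# plate moved? best shift of plate patch; overall changes around bystanders
t=a[185:212,220:262];r=cv2.matchTemplate(i[175:222,210:272],t,cv2.TM_CCOEFF_NORMED);print("plate",cv2.minMaxLoc(r)[1::2])
for n,(x,y,w,h) in dict(tube_a=(162,186,30,44),cap_a=(186,188,20,20),drop=(172,222,20,30)).items():
    t=cv2.imread("pics/side0.png")[y:y+h,x:x+w];r=cv2.matchTemplate(i[y-8:y+h+8,x-8:x+w+8],t,cv2.TM_CCOEFF_NORMED);print(n,cv2.minMaxLoc(r)[1::2])
E
```

```text
18.7333 [0.47823544 0.05464843 0.18184194] [ 0.05422698 -0.49262476  0.6561358 ]
plate (0.8479769825935364, (10, 10))
tube_a (0.9952887892723083, (8, 8))
cap_a (0.9875560998916626, (8, 8))
drop (0.9952563643455505, (8, 8))
```

The plate has not shifted since the push (zero pixel shift), tube_a, cap_a and the dropper are in place, and the arm is clear. Handing in.

```bash
python3 -c "
from rig import job;print(job.hand_in())"
```

```text
the job is handed in; nothing more can be done
None
```

The plate is home against the stop, the lever is pressed to its hard stop, the arm is drawn back clear, and the job is handed in; no verdict came back. On the way, a first push missed over the plate because the height reading was 20.5 mm off, which I corrected by touching the bench.

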